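Select the feed on a workshop gearbox through its H-gate

TASK

Set the feed on the grey gearbox: push the black-knobbed selector lever through its slotted gate into the corner slot that has the ring-shaped badge, fully home to the end of that slot, and leave it there. Push it gently, without forcing it against the gate, and do not disturb or pick up the loose things lying around.

Things in the scene. Friction and masses are not known exactly. Their poses are not given: they have to be found in the camera images.
- gearbox: Fixed grey feed gearbox 220 x 240 mm (x, y), on a 250 x 270 mm foot, with a steel deck on top, 92 mm above the bench. Origin: centre of its underside, straight below the centre of the gate; z up. A motor, 95 mm high, adjoins its +x side and reaches 210 mm from the origin. One brass badge lies by each of the gate's four corner slots.
- gate (a point): Centre of the gate, at deck height; axes as the gearbox. Three parallel slots run along x, at y = -32, 0 and +32 mm, 15 mm wide; the lever shaft can go 28 mm either way along them. One cross channel along y, 15 mm wide, joins them in the middle (x = 0, neutral). The steel between the slots ends in round noses that lead the lever in when it is up to 5 mm off.
- knob (a point): Centre of the black knob, 32 mm across and 47 mm tall, on the selector lever; below it a 10 mm steel shaft runs down through the gate. Upright it is 190 mm above the bench, home in a corner slot 170 mm and straight above that slot's badge. The knob moves 2.2 times as far as the shaft in the gate. The lever starts somewhere along the middle slot.
- pivot (a point): Point about which the lever tilts, inside the gearbox, 10 mm above the bench and 180 mm from the knob's centre. The lever has no spring and stays where it is left; about 2 N at the knob moves it. More than 40 N on it counts as forcing it.
- lever_fore (a joint): Lever tilt along the slots (rad): 0 upright, that is in the neutral channel; + leans to the gearbox's +x. Stops at about -0.318 and +0.318: the slot ends.
- lever_cross (a joint): Lever tilt across the slots (rad): 0 in the middle slot, + leans to the gearbox's +y. Stops at about -0.385 and +0.385; there it lines up with the outer slots.
- badge_ring: Ring-shaped brass badge, 3 mm thick, flat on the deck beside one of the four corner slots, 56 mm along the gearbox's x and 61 mm along its y from the gate's centre; which corner changes from run to run. Origin at its centre. 34 mm across with a 19 mm round hole. It marks the wanted slot.
- badge_disc: Plain solid disc-shaped brass badge, 3 mm thick, flat on the deck beside one of the four corner slots, 56 mm along the gearbox's x and 61 mm along its y from the gate's centre; which corner changes from run to run. Origin at its centre. 34 mm across. Not wanted.
- badge_bar: Straight bar-shaped brass badge, 3 mm thick, flat on the deck beside one of the four corner slots, 56 mm along the gearbox's x and 61 mm along its y from the gate's centre; which corner changes from run to run. Origin at its centre. 36 mm along y, 10 mm along x. Not wanted.
- badge_cross: Plus-shaped brass badge, 3 mm thick, flat on the deck beside one of the four corner slots, 56 mm along the gearbox's x and 61 mm along its y from the gate's centre; which corner changes from run to run. Origin at its centre. 36 mm across, arms 10 mm wide. Not wanted.
- dowel: Loose bystander: wooden dowel plug, 22 mm across, 28 mm tall, standing on the deck near its +y edge; origin under its centre.
- screwdriver: Loose bystander: screwdriver lying on the bench on the gearbox's -y side, about 200 mm long and 30 mm high; origin under its middle.
- glue: Loose bystander: white bottle 56 mm across, 140 mm tall, on the bench off the gearbox's +y side; origin under its centre.
- offcut: Loose bystander: dark wood offcut 90 x 50 x 30 mm on the bench off the gearbox's +y side; origin under its centre.
- hammer: Loose bystander: hammer lying on the bench to the robot's right; origin under its middle.
- mug: Loose bystander: white mug 80 mm across, 90 mm tall, to the robot's left; origin under its centre.

How it is judged:
By the outcome, as a careful person would: the job done as asked, in the order asked, and still so for the second after the job is handed in, with the robot touching nothing.
It also fails if it takes over 64 s, if anything falls off the work surface, if the arm or the gripper's body presses on something with over 40 N, if the wrist force passes 120 N, or if a joint passes its speed limit or range.

ROBOT

A 6-joint arm with a two-finger parallel gripper is mounted at the origin on the work surface. World frame = base frame: x ahead of the robot, y to its left, z up, the work surface at z = 0. Lengths are in mm, angles in rad, forces in N, time in s.
With the tool pointing down it reaches from about 425 to 950 mm from the base axis. Payload 14.7 kg.
Tool frame: the origin (TCP) lies midway between the tips of the shut fingers; the grasp point (between the pads) lies env.pinch_z behind it (env.pinch_z is the distance from the TCP to the grasp point, in mm); x points along the fingers, y is the direction in which the jaws open and shut, and the axes are right-handed (so a half turn about x gives the same grasp; the last joint's range is limited). The gripper opens to 85 mm and grips with 20 to 120 N. Pads are 22 mm wide; open, the fingers measure 114 mm over their backs; the gripper's body (76 mm by 85 mm) begins 54 mm behind the grasp point. The pads swing forward as they close: fully open they stand 13 mm farther back than shut.
Start: joints at [-1.214, 0.48, 1.596, -0, 1.065, -0.047], TCP at [255.41, -597.711, 231.297] pointing down, gripper open.
Joint ranges: [-2.75, 2.75], [-0.82, 2.05], [0.23, 2.67], [-1.56, 4.7], [0.09, 2.69], [-2.92, 2.92]. Speed limits (rad/s): [1.89, 1.89, 2.39, 3.01, 3.01, 3.01].

INTERFACE

Orientations are given as a unit quaternion [x, y, z, w].
In Python, from station import env, vision, finder gives the robot as it stands.
- The arm moves only by the shell command python3 -m handwheel 'ROWS'. ROWS is JSON, a list that holds one entry, the list of rows, each a list of 5 numbers: the closure, from 0 (fully open) to 1 (shut), then the shift along the tool's x, y, z in m, then the turn about the tool's x in rad. In form: [[[jaw, x, y, z, roll], ...]]. A call has 1 to 20 rows; each row shifts and turns the commanded pose from where the row before left it, along the tool's axes as they then stand; what a row does not reach is not made up. A row lasts 1/8 s, in which the tool goes at most 62.5 mm and 10.7 degrees, less where a joint would pass 70% of its speed; a pose out of reach is approached as far as the arm can. A call is refused whole if a number of a shift passes 0.0625 or a number of a turn 0.188, either way. A call with a gripper value outside its range is refused whole. The fingers move at their own pace and stop on an object; the grip force is fixed at half the most. Time passes only in rows, so rows that do not move let the fingers close. It gives the time, the measured TCP pose, the force and the opening at its end, in the units of the state.
- env.state(): the state, without advancing time (a new reading comes with each control period).
- vision.read_camera(name): name is "scene" or "top" or "wrist"; returns the picture (420x560x3 uint8, red, green, blue); there is no depth.
- vision.camera_info(name): a dict with "camera_matrix" (3x3 intrinsics, pixels), "R" (3x3) and "t" (3): a world point X has camera coordinates R X + t; the wrist camera has in their place "T_tool_cam" (4x4, takes a point from camera to tool coordinates, whose origin is the TCP and whose axes are the tool frame's). Camera axes: x right, y down, z forward; pixel columns grow to the right and rows downward; lengths in mm; the calibration is good to about 2 mm. A picture is of the moment at which its call begins: read the wrist's pose just before it. camera_info takes no time and is no camera call.
- env.close_job(): hands the job in, once; it reports no verdict.
Trained networks look in the newest picture that a camera, given by its name, has taken for a name from the list of things; names that differ only in an ending like _2 or _b are one class to them, and where a whole thing is asked for, a point or a joint stands for the part that bears it (a point fixed in the world has none). Each returns a list of dicts, best first, with "score" (0 to 1); they miss things now and then, are a little off and sometimes report something else, mostly with a low value. They report only what shows in the picture. A call takes as long as a camera call.
- finder.look_for(camera, thing): "bbox" ([centre column, centre row, width, height] in pixels, round what is visible of it).
The state is a dict: "time_s": time; "qpos": joint angles; "joint_velocities": joint speeds; "joint_torque": joint torques, N m; "tool_pos": TCP position; "eef_rot": TCP orientation; "wrist_force": force on the tool from outside, world axes, zero at the start; "ft_torque": the same for the moment, N m; "grip_width": opening from 0.0 (shut) to 1.0 (fully open).
Only numpy, scipy, OpenCV 4.12 (cv2) and the standard library are available. Lean on these libraries where they do the work, as an engineer would, in place of code of your own. Each camera call takes 0.05 s, during which the arm holds its last target.

## Working session

There is one attempt and no reset: what is moved stays moved. The work goes in short steps, Python scripts to look and compute and a shell command to move; the robot and the scene stay as the last step left them, time stands still between calls to the robot, and variables do not carry over. Pictures are saved under pics/ and viewed, and the job is handed in when it is done.

```bash
mkdir -p pics; ls; python3 - <<'E'
from station import env, vision, finder
import cv2, json
print(env.state()); print(env.pinch_z)
for c in ["scene","top"]:
    im=vision.read_camera(c); cv2.imwrite(f"pics/{c}0.png",im[:,:,::-1])
    i=vision.camera_info(c); print(c,i)
    for t in ["knob","badge_ring","badge_disc","badge_bar","badge_cross","gearbox","dowel"]:
        print(t,[(d['score'],d['bbox']) for d in finder.look_for(c,t)[:2]])
print(vision.camera_info("wrist"))
E
```

```text
pics
{'time_s': 0.0, 'qpos': array([-1.21361529e+00,  4.80807820e-01,  1.59688102e+00,  1.05675836e-05,
        1.06512013e+00, -4.65800152e-02]), 'joint_velocities': array([-0.00095762, -0.00011003,  0.00154987,  0.00091114, -0.00033165,
       -0.00079674]), 'joint_torque': array([ 2.62940150e-03, -9.50641608e+01, -4.30188847e+01,  1.70661988e-04,
        1.19570651e-02,  2.73582731e-05]), 'tool_pos': array([ 255.25799649, -597.32149162,  230.68531979]), 'eef_rot': array([-0.69268327, -0.14220697,  0.69280984, -0.14135624]), 'wrist_force': array([-0.56665181,  0.60344954, -0.0709575 ]), 'ft_torque': array([ 0.00171753, -0.00150301, -0.01227359]), 'grip_width': 1.0002758289084792}
18.700000000000003
scene {'camera_matrix': array([[416.84206156,   0.        , 280.23061985],
       [  0.        , 416.84206156, 201.8530344 ],
       [  0.        ,   0.        ,   1.        ]]), 'R': array([[ 0.52441167,  0.85129373, -0.01707011],
       [ 0.69562621, -0.43990664, -0.56796684],
       [-0.49101586,  0.28597403, -0.8228744 ]]), 't': array([-307.80207127, -333.5287683 , 1796.53809813])}
k
[... 887 characters left out ...]
[(0.63, [261.8, 187.7, 16.0, 7.7])]
badge_cross [(0.62, [308.8, 190.9, 7.2, 14.9])]
gearbox [(0.76, [287.4, 199.4, 105.1, 122.2])]
dowel [(0.61, [246.3, 205.0, 9.7, 7.4])]
{'camera_matrix': array([[297.82261019,   0.        , 278.97133267],
       [  0.        , 297.82261019, 210.3832333 ],
       [  0.        ,   0.        ,   1.        ]]), 'T_tool_cam': array([[-6.73086185e-05, -2.61871193e-01,  9.65102831e-01,
        -1.40794525e+02],
       [ 9.99999420e-01, -1.05464949e-03, -2.16426410e-04,
        -8.53699784e-01],
       [ 1.07452105e-03,  9.65102257e-01,  2.61871112e-01,
        -6.53672843e+01],
       [ 0.00000000e+00,  0.00000000e+00,  0.00000000e+00,
         1.00000000e+00]])}
```

```bash
python3 - <<'E'
import cv2,numpy as np
a=cv2.imread("pics/top0.png"); 
b=cv2.resize(a[130:270,190:380],None,fx=4,fy=4,interpolation=cv2.INTER_CUBIC); cv2.imwrite("pics/topc.png",b)
a=cv2.imread("pics/scene0.png"); cv2.imwrite("pics/scenec.png",cv2.resize(a[130:290,180:390],None,fx=3.5,fy=3.5,interpolation=cv2.INTER_CUBIC))
E
```

```text
(no output)
```

View pics/top0.png

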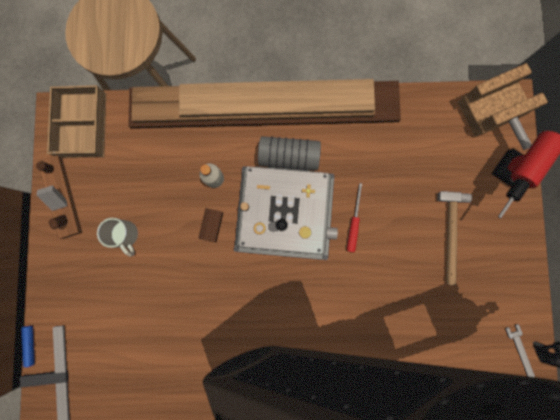

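View pics/topc.png

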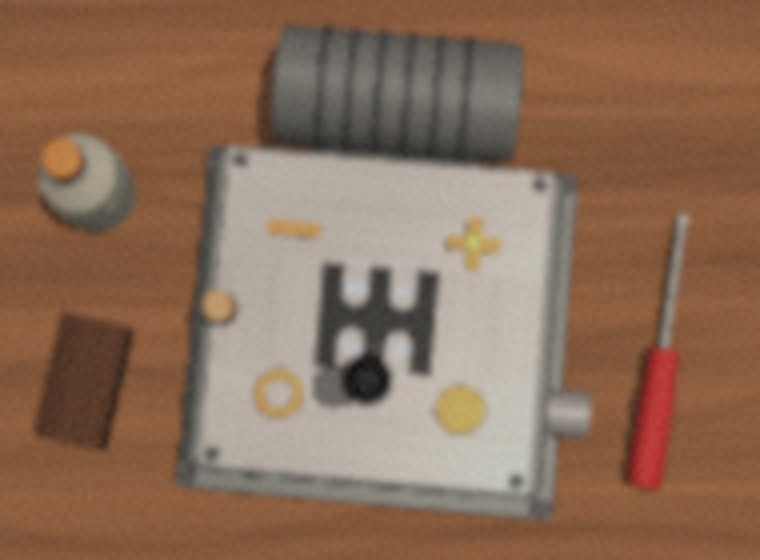

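View pics/scenec.png

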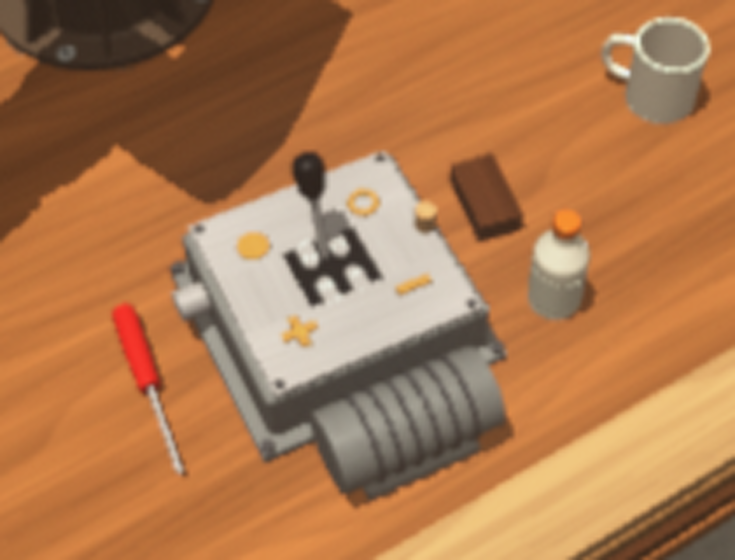

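```bash
cat > h.py <<'E'
from station import env, vision, finder
import numpy as np, cv2
def ray(cam,u,v):
    i=vision.camera_info(cam);K=i['camera_matrix'];R=i['R'];t=i['t']
    return -R.T@t, R.T@np.linalg.inv(K)@np.array([u,v,1.])
def onz(cam,u,v,z):
    o,d=ray(cam,u,v); return o+d*(z-o[2])/d[2]
E
python3 - <<'E'
from h import *
P={'ring':(278,393,-56,61),'disc':(460,410,-56,-61),'bar':(293,229,56,61),'cross':(473,243,56,-61)}
A=[];B=[]
for k,(u,v,x,y) in P.items():
    p=onz('top',190+(u+.5)/4-.5,130+(v+.5)/4-.5,94); print(k,p.round(1)); A.append([x,y]);B.append(p[:2])
A=np.array(A,float);B=np.array(B);c=B.mean(0);a=A-A.mean(0);b=B-c
th=np.arctan2((a[:,0]*b[:,1]-a[:,1]*b[:,0]).sum(),(a*b).sum())
R=np.array([[np.cos(th),-np.sin(th)],[np.sin(th),np.cos(th)]])
print('gate',c,'yaw',th, 'res',(B-c-a@R.T).round(1))
# knob: both cameras triangulate
us=180+307/3.5; vs=130+174/3.5; ut=190+367/4; vt=130+379/4
o1,d1=ray('top',ut,vt);o2,d2=ray('scene',us,vs)
s=np.linalg.lstsq(np.c_[d1,-d2],o2-o1,rcond=None)[0]
print('knob tri',o1+d1*s[0],o2+d2*s[1])
for z in (178,185,190):
    p=onz('top',ut,vt,z); print(z,p.round(1),(R.T@(p[:2]-c)).round(1))
for n,(x,y) in {'neutral':(0,0),'crossed':(0,32*2.2),'home':(-56,61)}.items(): print(n,(c+R@np.array([x,y])).round(1))
T=lambda f,cr:180*np.array([np.sin(f)*np.cos(cr),np.sin(cr)])
E
```

```text
ring [511.8  58.6  94. ]
disc [498.5 -62.8  94. ]
bar [622.6  47.4  94. ]
cross [610.7 -74.   94. ]
gate [560.89309653  -7.69462807] yaw -0.10200235625458313 res [[ 0.4 -0. ]
 [-0.5 -0.1]
 [-0.2  0.1]
 [ 0.3  0.1]]
knob tri [514.14998142  -3.42841078 175.44014957] [515.02576863  -1.51288202 175.52524185]
178 [514.   -3.5 178. ] [-47.1  -0.6]
185 [513.6  -3.6 185. ] [-47.5  -0.7]
190 [513.3  -3.7 190. ] [-47.8  -0.8]
neutral [560.9  -7.7]
crossed [568.1  62.3]
home [511.4  58.7]
```

```bash
cat >> h.py <<'E'
from scipy.spatial.transform import Rotation as Ro
G=np.array([560.9,-7.7,0]);th=-0.102
RG=Ro.from_euler('z',th).as_matrix()
def loc(p): return RG.T@(np.asarray(p)-G)
def status(target=None):
    s=env.state();T=Ro.from_quat(s['eef_rot']).as_matrix();L=RG.T@T
    print('t',round(s['time_s'],2),'tcp local',loc(s['tool_pos']).round(1),'F local',(RG.T@s['wrist_force']).round(1),'grip',round(s['grip_width'],2))
    print('tool axes in gate cols x,y,z:\n',L.round(3))
    yaw=np.arctan2(L[1,1],L[0,1]); print('tool y yaw deg in gate',np.degrees(yaw).round(2))
    if target is not None: print('shift in tool axes (m)',((L.T@(np.array(target)-loc(s['tool_pos'])))/1000).round(4))
E
python3 -c "
from h import *
status((-95,0,231))"
```

```text
t 0.8 tcp local [-243.8 -618.1  231.3] F local [ 0.1 -1.2 -0.1] grip 1.0
tool axes in gate cols x,y,z:
 [[ 0.     0.484 -0.875]
 [ 0.    -0.875 -0.484]
 [-1.    -0.    -0.   ]]
tool y yaw deg in gate -61.02
shift in tool axes (m) [ 3.000e-04 -4.686e-01 -4.296e-01]
```

```bash
python3 -m handwheel '[[[1,0,0,0,0.1265],[1,0,0,0,0.1265],[1,0,0,0,0.1265],[1,0,0,0,0.1265],[1,0,-0.04,-0.01,0],[1,0,-0.04,-0.01,0],[1,0,-0.04,-0.01,0],[1,0,-0.04,-0.01,0],[1,0,-0.04,-0.01,0],[1,0,-0.04,-0.01,0],[1,0,-0.04,-0.01,0],[1,0,-0.04,-0.01,0],[1,0,-0.04,-0.01,0],[1,0,-0.04,-0.01,0],[1,0,-0.04,-0.01,0],[1,0,-0.04,-0.01,0],[1,0,0,0,0]]]'; python3 -c "
from h import *
status((-95,0,231))"
```

```text
time_s: 2.92
tool_pos: [424.4, -130.5, 231.5]
eef_rot: [0.706, -0.035, -0.706, -0.035]
wrist_force: [-0.3, -0.2, 0.2]
grip_width: 0.005
t 2.92 tcp local [-123.3 -136.   231.5] F local [-0.3 -0.2  0.2] grip 0.0
tool axes in gate cols x,y,z:
 [[ 0.     0.003 -1.   ]
 [ 0.    -1.    -0.003]
 [-1.    -0.    -0.   ]]
tool y yaw deg in gate -89.83
shift in tool axes (m) [ 0.0005 -0.136  -0.0287]
```

```bash
python3 -m handwheel '[[[1,0,-0.034,-0.006,0],[1,0,-0.034,-0.006,0],[1,0,-0.034,-0.006,0],[1,0,-0.034,-0.006,0],[1,0,0,0,0]]]'; python3 - <<'E'
from h import *
status()
for c in ("wrist","top"):
    im=vision.read_camera(c); cv2.imwrite(f"pics/{c}1.png",im[:,:,::-1])
    print(finder.look_for(c,"knob")[:2],finder.look_for(c,"badge_ring")[:1])
im=cv2.imread("pics/top1.png"); cv2.imwrite("pics/top1c.png",cv2.resize(im[130:270,190:380],None,fx=4,fy=4,interpolation=cv2.INTER_CUBIC))
E
```

```text
time_s: 3.55
tool_pos: [462.0, 1.3, 231.4]
eef_rot: [0.706, -0.035, -0.706, -0.035]
wrist_force: [-0.2, -0.4, 0.8]
grip_width: -0.001
t 3.55 tcp local [-99.3  -1.1 231.4] F local [-0.1 -0.4  0.8] grip -0.0
tool axes in gate cols x,y,z:
 [[ 0.     0.002 -1.   ]
 [ 0.    -1.    -0.002]
 [-1.    -0.    -0.   ]]
tool y yaw deg in gate -89.9
[{'bbox': [275.9, 143.2, 49.2, 73.9], 'score': 0.78}] [{'bbox': [210.2, 151.3, 37.7, 37.4], 'score': 0.64}]
[] []
```

View pics/wrist1.png

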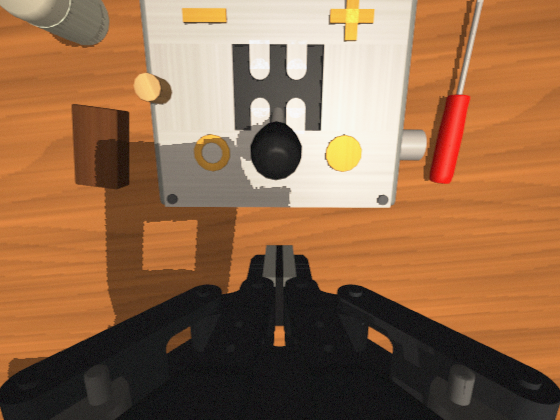

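View pics/top1c.png

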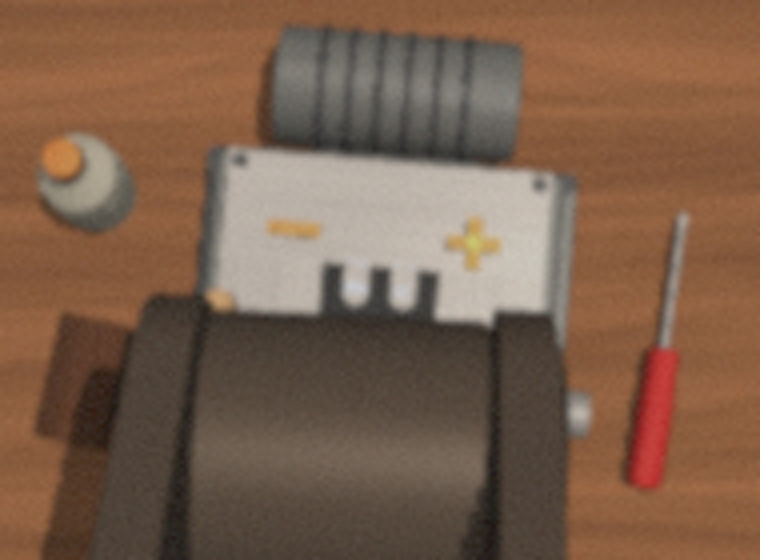

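```bash
cat >> h.py <<'E'
def wray(u,v,s=None):
    s=s or env.state();T=np.eye(4);T[:3,:3]=Ro.from_quat(s['eef_rot']).as_matrix();T[:3,3]=s['tool_pos']
    i=vision.camera_info('wrist');M=T@i['T_tool_cam']
    return M[:3,3],M[:3,:3]@np.linalg.inv(i['camera_matrix'])@np.array([u,v,1.])
def wonz(u,v,z):
    o,d=wray(u,v); return o+d*(z-o[2])/d[2]
E
python3 - <<'E'
from h import *
for n,u,v in (('ring',212,153),('disc',344,153),('bar',204.5,15),('cross',352,17)): print(n,loc(wonz(u,v,94)).round(1))
for z in (180,190): print('knob',z,loc(wonz(276,150,z)).round(1))
E
```

```text
ring [-55.3  58.9  94. ]
disc [-55.6 -62.5  94. ]
bar [56.3 58.2 94. ]
cross [ 54.5 -63.   94. ]
knob 180 [-47.2  -0.9 180. ]
knob 190 [-46.5  -1.  190. ]
```

```bash
python3 -m handwheel '[[[1,0.02,0,0,0],[1,0.02,0,0,0],[1,0.021,0,0,0],[1,0,0,-0.005,0],[1,0,0,-0.005,0],[1,0,0,-0.005,0],[1,0,0,-0.005,0],[1,0,0,-0.005,0],[1,0,0,-0.005,0],[1,0,0,-0.005,0],[1,0,0,-0.005,0],[1,0,0,0,0]]]'; cat > w.py <<'E'
import sys
from h import *
status()
n=sys.argv[1]
im=vision.read_camera('wrist'); cv2.imwrite(f"pics/w{n}.png",im[:,:,::-1])
for d in finder.look_for('wrist',"knob")[:2]:
    u,v=d['bbox'][:2]; print(d, [loc(wonz(u,v,z)).round(1)[:2] for z in (170,180,190)])
E
python3 w.py 2
```

```text
time_s: 5.35
tool_pos: [501.6, -3.7, 170.2]
eef_rot: [0.706, -0.036, -0.706, -0.036]
wrist_force: [-0.9, -1.4, 0.3]
grip_width: 0.004
t 5.35 tcp local [-59.4  -2.1 170.2] F local [-0.8 -1.5  0.3] grip 0.0
tool axes in gate cols x,y,z:
 [[ 0. -0. -1.]
 [ 0. -1.  0.]
 [-1. -0. -0.]]
tool y yaw deg in gate -90.01
{'bbox': [272.1, 208.9, 71.4, 120.7], 'score': 0.76} [array([-32.1,   1.6]), array([-29.5,   1.3]), array([-26.8,   1.1])]
{'bbox': [484.6, 123.2, 70.6, 218.7], 'score': 0.26} [array([  8.1, -95.2]), array([  7.9, -88.6]), array([  7.7, -82. ])]
```

View pics/w2.png

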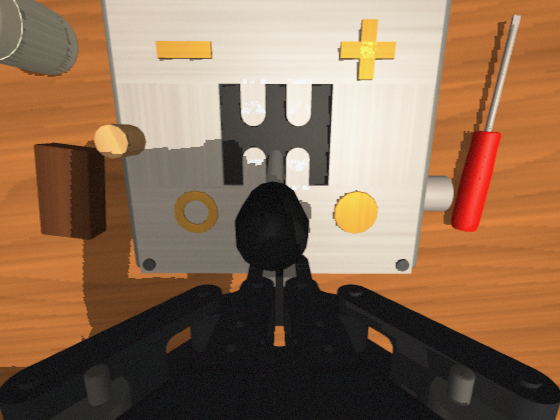

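```bash
python3 -m handwheel '[[[1,0,0,-0.005,0],[1,0,0,-0.005,0],[1,0,0,-0.005,0],[1,0,0,-0.005,0],[1,0,0,-0.005,0],[1,0,0,-0.003,0],[1,0,0,0,0]]]'; python3 w.py 3; python3 - <<'E'
from h import *
im=vision.read_camera('top'); cv2.imwrite("pics/t3.png",cv2.resize(im[130:270,190:380,::-1],None,fx=4,fy=4))
im=vision.read_camera('scene'); cv2.imwrite("pics/s3.png",cv2.resize(im[130:290,180:390,::-1],None,fx=3.5,fy=3.5,interpolation=cv2.INTER_CUBIC))
E
```

```text
time_s: 6.32
tool_pos: [529.3, -6.6, 170.3]
eef_rot: [0.706, -0.036, -0.706, -0.036]
wrist_force: [-0.5, -0.4, 1.0]
grip_width: -0.002
t 6.33 tcp local [-31.5  -2.1 170.3] F local [-0.5 -0.5  1. ] grip -0.0
tool axes in gate cols x,y,z:
 [[ 0. -0. -1.]
 [-0. -1.  0.]
 [-1.  0. -0.]]
tool y yaw deg in gate -90.01
{'bbox': [270.9, 221.2, 70.8, 99.1], 'score': 0.75} [array([-10.5,   2.2]), array([-7.4,  1.9]), array([-4.3,  1.6])]
```

View pics/w3.png

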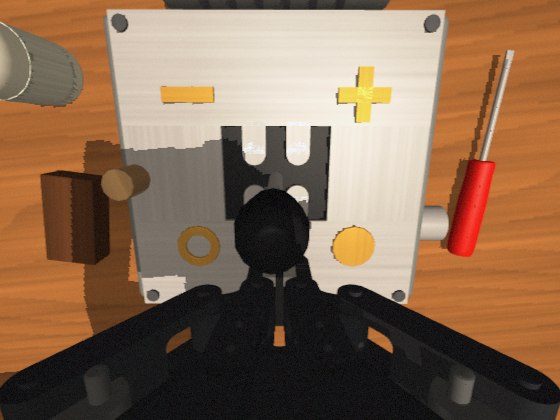

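View pics/s3.png

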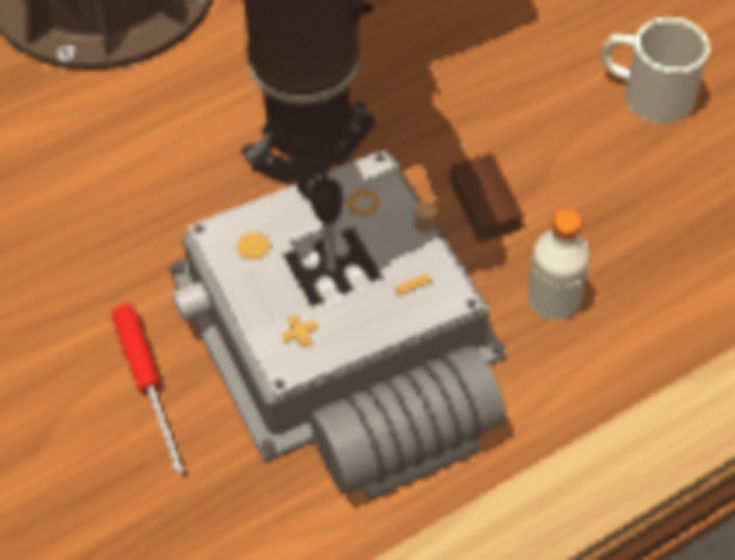

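```bash
python3 - <<'E'
from h import *
for v in (126,166,172,184,220): print(v,loc(wonz(276,v,92)).round(1))
# predicted knob-sphere silhouette: front edge row for tilt f
o,_=wray(0,0); i=vision.camera_info('wrist')
s=env.state();T=np.eye(4);T[:3,:3]=Ro.from_quat(s['eef_rot']).as_matrix();T[:3,3]=s['tool_pos'];M=np.linalg.inv(T@i['T_tool_cam'])
def pix(l):
    c=M[:3,:3]@(RG@np.array(l)+G)+M[:3,3]; q=i['camera_matrix']@c; return (q[:2]/q[2]).round(1)
for f in (-.08,-.05,-.02,0,.03):
    ax=np.array([np.sin(f),0,np.cos(f)]);ex=np.array([np.cos(f),0,-np.sin(f)])
    b=np.array([0,-1,10])
    print(f, 'knobx',180*np.sin(f),'shaft far edge at deck',pix(b+ax*82/np.cos(f)+5*ex),'at r=115',pix(b+ax*115+5*ex),'knob centre',pix(b+180*ax), 'knob wide edge r170',pix(b+172*ax+16*ex))
E
python3 - <<'E'
import cv2
a=cv2.imread("pics/w3.png");cv2.imwrite("pics/w3c.png",cv2.resize(a[110:280,200:350],None,fx=3.5,fy=3.5,interpolation=cv2.INTER_CUBIC))
E
```

```text
126 [35.7  0.3 92. ]
166 [ 7.5  0.4 92. ]
172 [ 3.1  0.4 92. ]
184 [-5.8  0.5 92. ]
220 [-33.8   0.6  92. ]
-0.08 knobx -14.384644914451085 shaft far edge at deck [277.9 178.5] at r=115 [277.7 190.7] knob centre [277.1 242.9] knob wide edge r170 [277.1 202.3]
-0.05 knobx -8.9962504687221 shaft far edge at deck [277.9 175.1] at r=115 [277.7 185.3] knob centre [277.1 231.4] knob wide edge r170 [277.1 190.7]
-0.02 knobx -3.5997600047999545 shaft far edge at deck [277.9 171.7] at r=115 [277.7 179.9] knob centre [277.  219.6] knob wide edge r170 [277.1 178.9]
0 knobx 0.0 shaft far edge at deck [277.9 169.5] at r=115 [277.7 176.3] knob centre [277.  211.4] knob wide edge r170 [277.  170.9]
0.03 knobx 5.399190036449219 shaft far edge at deck [277.9 166.1] at r=115 [277.7 170.7] knob centre [277.  198.9] knob wide edge r170 [277.  158.8]
```

View pics/w3c.png

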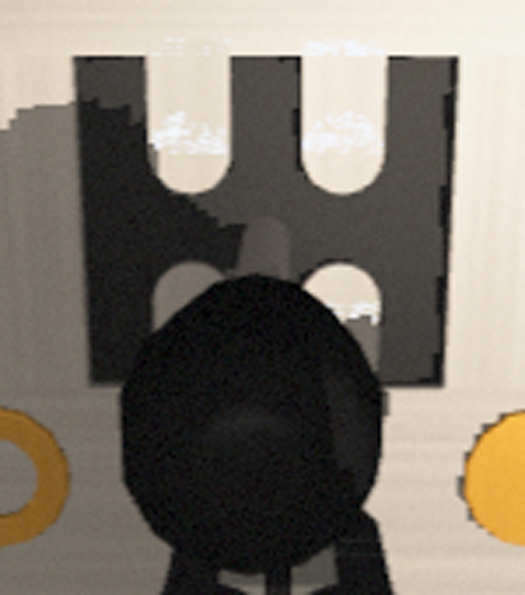

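```bash
python3 -m handwheel '[[[1,0,0,-0.003,0],[1,0,0,-0.002,0],[1,0,0,0,0],[1,0,0,0,0]]]'; python3 w.py 4;python3 - <<'E'
import cv2
a=cv2.imread("pics/w4.png");cv2.imwrite("pics/w4c.png",cv2.resize(a[110:280,200:350],None,fx=3.5,fy=3.5,interpolation=cv2.INTER_CUBIC))
E
```

```text
time_s: 7.02
tool_pos: [534.1, -7.1, 170.3]
eef_rot: [-0.706, 0.036, 0.706, 0.036]
wrist_force: [-1.1, 0.5, 0.9]
grip_width: 0.001
t 7.03 tcp local [-26.7  -2.1 170.3] F local [-1.2  0.4  0.9] grip 0.0
tool axes in gate cols x,y,z:
 [[-0. -0. -1.]
 [-0. -1.  0.]
 [-1.  0.  0.]]
tool y yaw deg in gate -90.01
{'bbox': [272.9, 224.1, 74.9, 98.2], 'score': 0.59} [array([-7. ,  1.2]), array([-3.8,  1. ]), array([-0.5,  0.8])]
{'bbox': [42.6, 70.7, 82.3, 83.4], 'score': 0.3} [array([ 63.3, 101.1]), array([61.5, 93.8]), array([59.7, 86.5])]
```

View pics/w4c.png

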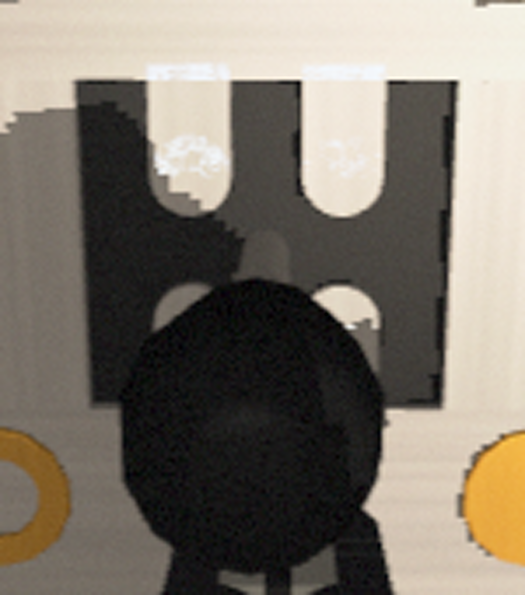

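```bash
python3 -m handwheel '[[[1,0,0,0.02,0],[1,0,0.03,0,0],[1,0,0.03,0,0],[1,0,0,-0.023,0],[1,0,0,-0.024,0],[1,0,-0.01,0,0],[1,0,-0.01,0,0],[1,0,0,0,0],[1,0,0,0,0]]]'; python3 w.py 5
```

```text
time_s: 8.25
tool_pos: [556.5, -49.4, 170.4]
eef_rot: [-0.706, 0.036, 0.706, 0.036]
wrist_force: [0.7, -0.6, -0.1]
grip_width: 0.002
t 8.25 tcp local [-1.000e-01 -4.190e+01  1.704e+02] F local [ 0.7 -0.5 -0.1] grip 0.0
tool axes in gate cols x,y,z:
 [[-0.  0. -1.]
 [-0. -1. -0.]
 [-1.  0.  0.]]
tool y yaw deg in gate -89.98
{'bbox': [185.7, 268.1, 90.4, 122.0], 'score': 0.96} [array([-4.1,  6.5]), array([0.8, 3.1]), array([ 5.7, -0.4])]
```

View pics/w5.png

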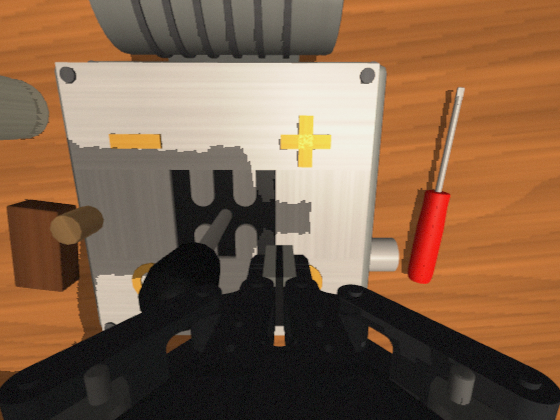

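```bash
python3 -m handwheel '[[[1,0,-0.005,0,0],[1,0,-0.005,0,0],[1,0,-0.005,0,0],[1,0,-0.005,0,0],[1,0,-0.005,0,0],[1,0,-0.005,0,0],[1,0,-0.005,0,0],[1,0,-0.005,0,0]]]'; python3 w.py 6
```

```text
time_s: 9.35
tool_pos: [560.9, -9.5, 170.2]
eef_rot: [-0.706, 0.036, 0.706, 0.036]
wrist_force: [0.7, -2.0, -0.7]
grip_width: 0.003
t 9.35 tcp local [  0.2  -1.8 170.2] F local [ 0.9 -1.9 -0.7] grip 0.0
tool axes in gate cols x,y,z:
 [[-0. -0. -1.]
 [-0. -1.  0.]
 [-1.  0.  0.]]
tool y yaw deg in gate -90.01
{'bbox': [218.2, 252.6, 94.5, 83.1], 'score': 0.56} [array([ 4.7, 29.8]), array([ 9. , 27.6]), array([13.3, 25.4])]
```

View pics/w6.png

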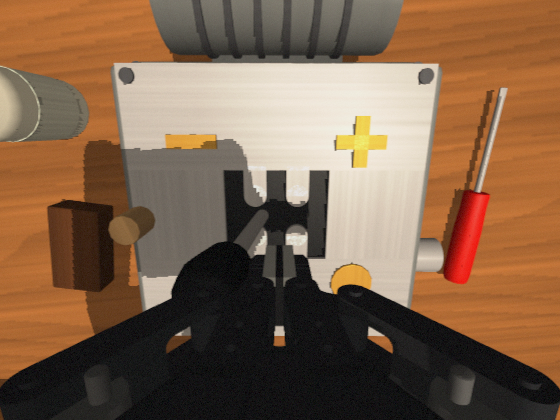

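```bash
python3 -m handwheel '[[[1,0,-0.005,0,0],[1,0,-0.005,0,0],[1,0,-0.005,0,0],[1,0,-0.005,0,0],[1,0,-0.005,0,0],[1,0,0,0,0]]]'; python3 w.py 7
```

```text
time_s: 10.2
tool_pos: [563.6, 15.5, 170.3]
eef_rot: [0.706, -0.036, -0.706, -0.036]
wrist_force: [1.0, -0.7, 0.1]
grip_width: 0.001
t 10.2 tcp local [  0.3  23.4 170.3] F local [ 1.1 -0.6  0.1] grip 0.0
tool axes in gate cols x,y,z:
 [[ 0.  0. -1.]
 [ 0. -1. -0.]
 [-1. -0. -0.]]
tool y yaw deg in gate -89.99
{'bbox': [229.2, 250.9, 112.2, 86.0], 'score': 0.65} [array([ 5.8, 48.8]), array([10., 47.]), array([14.2, 45.1])]
{'bbox': [106.1, 246.0, 69.1, 93.2], 'score': 0.29} [array([  8.5, 111.2]), array([ 12.5, 104.9]), array([16.6, 98.7])]
```

View pics/w7.png

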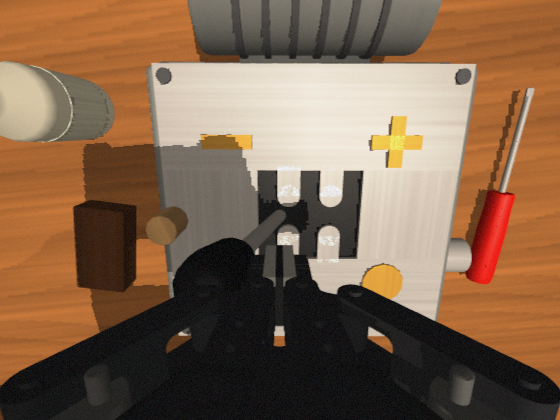

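```bash
python3 -m handwheel '[[[1,0,-0.004,0,0],[1,0,-0.004,0,0],[1,0,-0.003,0,0],[1,0,0,0,0]]]';python3 -m handwheel '[[[1,0,-0.002,0,0],[1,0,0,0,0]]]'; python3 w.py 8
```

```text
time_s: 10.8
tool_pos: [564.7, 26.3, 170.3]
eef_rot: [0.706, -0.036, -0.706, -0.036]
wrist_force: [-0.7, 1.0, 0.5]
grip_width: 0.0
time_s: 11.05
tool_pos: [564.9, 28.0, 170.3]
eef_rot: [0.706, -0.036, -0.706, -0.036]
wrist_force: [0.0, -0.7, -0.4]
grip_width: 0.002
t 11.05 tcp local [  0.3  36.  170.3] F local [ 0.1 -0.7 -0.4] grip 0.0
tool axes in gate cols x,y,z:
 [[ 0. -0. -1.]
 [ 0. -1.  0.]
 [-1. -0. -0.]]
tool y yaw deg in gate -90.01
{'bbox': [236.4, 249.4, 112.5, 82.5], 'score': 0.72} [array([ 6.6, 57.9]), array([10.7, 56.4]), array([14.9, 54.8])]
```

View pics/w8.png

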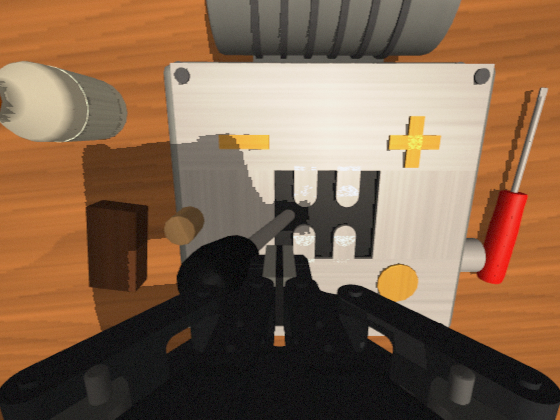

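```bash
for i in 1 2; do :; done; python3 -m handwheel '[[[1,0,-0.002,0,0],[1,0,-0.002,0,0],[1,0,0,0,0]]]';python3 -m handwheel '[[[1,0,-0.002,0,0],[1,0,0,0,0]]]';python3 -m handwheel '[[[1,0,-0.001,0,0],[1,0,0,0,0]]]'; python3 w.py 9;python3 - <<'E'
import cv2
a=cv2.imread("pics/w9.png");cv2.imwrite("pics/w9c.png",cv2.resize(a[140:310,170:420],None,fx=3.,fy=3.,interpolation=cv2.INTER_CUBIC))
E
```

```text
time_s: 11.52
tool_pos: [565.3, 32.1, 170.3]
eef_rot: [0.706, -0.036, -0.706, -0.036]
wrist_force: [-0.8, -0.5, 0.4]
grip_width: 0.003
time_s: 11.78
tool_pos: [565.4, 34.0, 170.3]
eef_rot: [-0.706, 0.036, 0.706, 0.036]
wrist_force: [-0.4, -2.3, -0.2]
grip_width: 0.001
time_s: 12.02
tool_pos: [565.5, 34.8, 170.2]
eef_rot: [-0.706, 0.036, 0.706, 0.036]
wrist_force: [-0.3, -4.5, -1.1]
grip_width: 0.002
t 12.03 tcp local [  0.2  42.8 170.2] F local [ 0.1 -4.5 -1.1] grip 0.0
tool axes in gate cols x,y,z:
 [[-0. -0. -1.]
 [-0. -1.  0.]
 [-1.  0.  0.]]
tool y yaw deg in gate -90.01
{'bbox': [239.6, 251.9, 116.3, 82.0], 'score': 0.74} [array([ 5.2, 63.2]), array([ 9.4, 61.8]), array([13.7, 60.3])]
```

View pics/w9c.png

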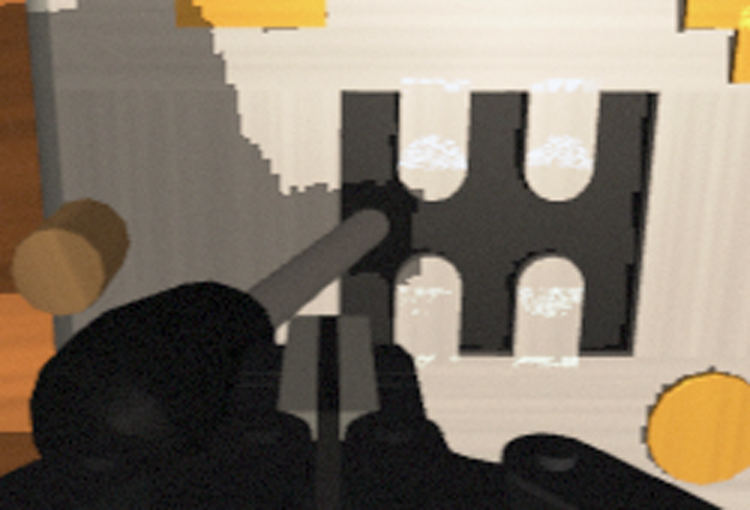

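```bash
python3 -m handwheel '[[[1,0,0.014,0,0],[1,0,0.016,0,0],[1,0,0,-0.03,0],[1,0,0,-0.03,0],[1,0.006,-0.025,0,0],[1,0.006,-0.025,0,0],[1,0,0,0,0]]]'; python3 w.py 10
```

```text
time_s: 13.0
tool_pos: [627.1, 49.0, 157.8]
eef_rot: [-0.706, 0.036, 0.706, 0.036]
wrist_force: [-0.5, -1.3, -0.5]
grip_width: 0.001
t 13.0 tcp local [ 60.1  63.2 157.8] F local [-0.3 -1.4 -0.5] grip 0.0
tool axes in gate cols x,y,z:
 [[-0.001  0.001 -1.   ]
 [ 0.    -1.    -0.001]
 [-1.    -0.     0.001]]
tool y yaw deg in gate -89.96
{'bbox': [296.9, 316.1, 45.1, 57.4], 'score': 0.65} [array([35.9, 53.5]), array([42.8, 54.2]), array([49.8, 54.8])]
{'bbox': [367.4, 180.7, 326.6, 345.7], 'score': 0.41} [array([103.8,  23.6]), array([105.5,  26.6]), array([107.2,  29.6])]
```

View pics/w10.png

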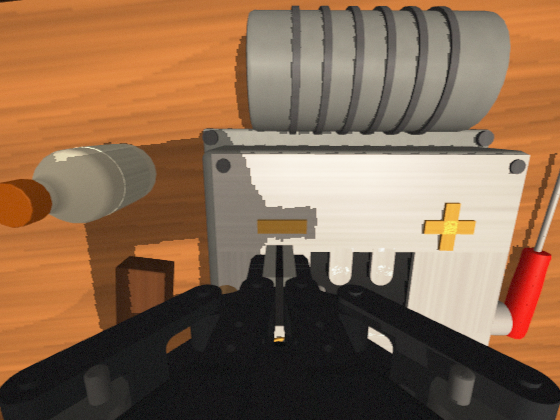

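```bash
python3 -m handwheel '[[[1,0,0,0.01,0],[1,0,0,0.01,0],[1,0,0,0.008,0],[1,0,0,0.005,0],[1,0,0,0.005,0],[1,0,0,0.004,0],[1,0,0,0.004,0]]]';python3 -m handwheel '[[[1,0,0,0.004,0],[1,0,0,0.004,0],[1,0,0,0,0]]]'; python3 w.py 11; python3 - <<'E'
from h import *
im=vision.read_camera('scene'); cv2.imwrite("pics/s11.png",cv2.resize(im[130:290,180:390,::-1],None,fx=3.5,fy=3.5,interpolation=cv2.INTER_CUBIC))
E
```

```text
time_s: 13.98
tool_pos: [581.6, 53.4, 158.4]
eef_rot: [0.706, -0.036, -0.706, -0.036]
wrist_force: [1.8, -0.2, 1.8]
grip_width: -0.002
time_s: 14.35
tool_pos: [573.2, 54.3, 158.3]
eef_rot: [-0.706, 0.036, 0.706, 0.036]
wrist_force: [-0.5, -0.1, 0.3]
grip_width: 0.001
t 14.35 tcp local [  6.   62.9 158.3] F local [-0.5 -0.2  0.3] grip 0.0
tool axes in gate cols x,y,z:
 [[-0. -0. -1.]
 [ 0. -1.  0.]
 [-1. -0.  0.]]
tool y yaw deg in gate -90.01
{'bbox': [300.9, 287.5, 50.2, 113.2], 'score': 0.6} [array([-2.3, 52.7]), array([ 3.4, 53.5]), array([ 9.1, 54.3])]
```

View pics/s11.png

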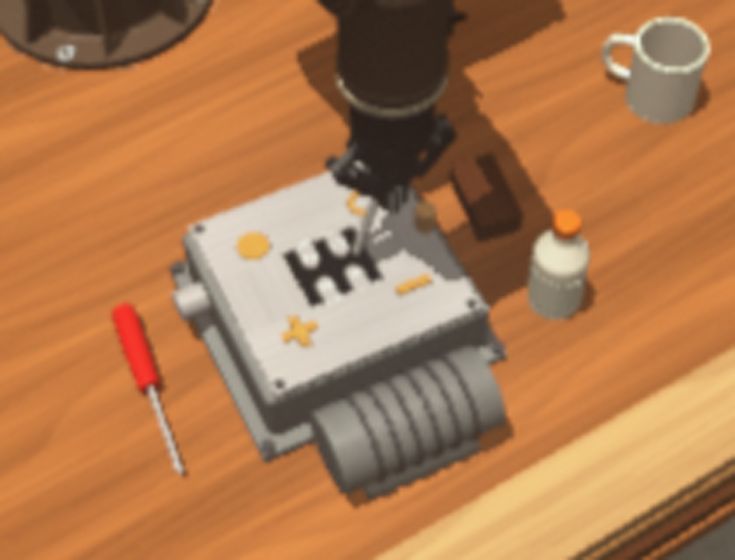

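View pics/w11.png

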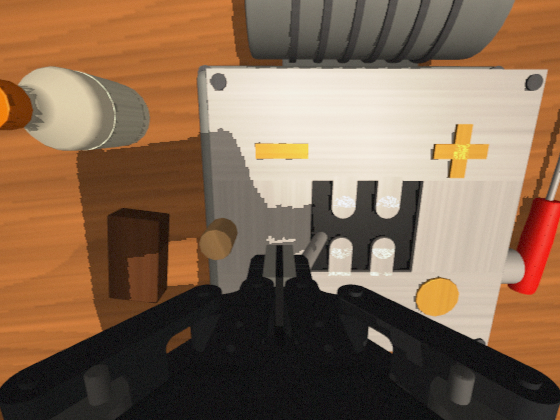

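Contact is good: the lever is being led into the slot at low force. I'll continue towards the slot end.

```bash
python3 -m handwheel '[[[1,0,0,0.004,0],[1,0,0,0.004,0],[1,0,0,0.004,0],[1,0,0,0,0]]]';python3 -m handwheel '[[[1,0,0,0.004,0],[1,0,0,0.004,0],[1,0,0,0,0]]]'; python3 w.py 12
```

```text
time_s: 15.0
tool_pos: [561.3, 55.5, 158.3]
eef_rot: [-0.706, 0.036, 0.706, 0.036]
wrist_force: [0.3, -0.6, -1.1]
grip_width: 0.002
time_s: 15.38
tool_pos: [553.3, 56.3, 158.3]
eef_rot: [-0.706, 0.036, 0.706, 0.036]
wrist_force: [1.7, -0.6, -0.7]
grip_width: 0.002
t 15.38 tcp local [-14.1  62.9 158.3] F local [ 1.7 -0.5 -0.7] grip 0.0
tool axes in gate cols x,y,z:
 [[-0. -0. -1.]
 [-0. -1.  0.]
 [-1.  0.  0.]]
tool y yaw deg in gate -90.01
{'bbox': [300.8, 281.8, 53.1, 124.3], 'score': 0.98} [array([-19.3,  52.7]), array([-13.9,  53.5]), array([-8.4, 54.3])]
{'bbox': [300.1, 284.1, 54.3, 129.9], 'score': 0.27} [array([-20.6,  53.1]), array([-15. ,  53.8]), array([-9.4, 54.6])]
```

View pics/w12.png

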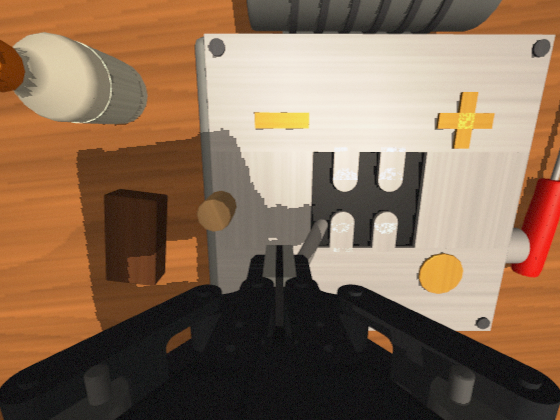

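```bash
python3 -m handwheel '[[[1,0,0,0.004,0],[1,0,0,0.003,0],[1,0,0,0.002,0],[1,0,0,0,0]]]'
python3 -m handwheel '[[[1,0,0,0.0015,0],[1,0,0,0,0]]]';python3 -m handwheel '[[[1,0,0,0.001,0],[1,0,0,0,0]]]'; python3 w.py 13
```

```text
time_s: 15.98
tool_pos: [544.6, 57.2, 158.3]
eef_rot: [-0.706, 0.036, 0.706, 0.036]
wrist_force: [1.0, 0.4, -0.1]
grip_width: -0.001
time_s: 16.23
tool_pos: [543.2, 57.3, 158.3]
eef_rot: [-0.706, 0.036, 0.706, 0.036]
wrist_force: [1.0, -0.3, -0.4]
grip_width: -0.002
time_s: 16.48
tool_pos: [542.2, 57.5, 158.3]
eef_rot: [-0.706, 0.036, 0.706, 0.036]
wrist_force: [1.7, 0.1, -1.0]
grip_width: -0.001
t 16.48 tcp local [-25.3  62.9 158.3] F local [ 1.7  0.2 -1. ] grip -0.0
tool axes in gate cols x,y,z:
 [[-0. -0. -1.]
 [ 0. -1.  0.]
 [-1. -0.  0.]]
tool y yaw deg in gate -90.01
{'bbox': [300.5, 277.7, 49.3, 132.0], 'score': 0.58} [array([-28.5,  52.9]), array([-23.2,  53.7]), array([-17.9,  54.5])]
```

View pics/w13.png

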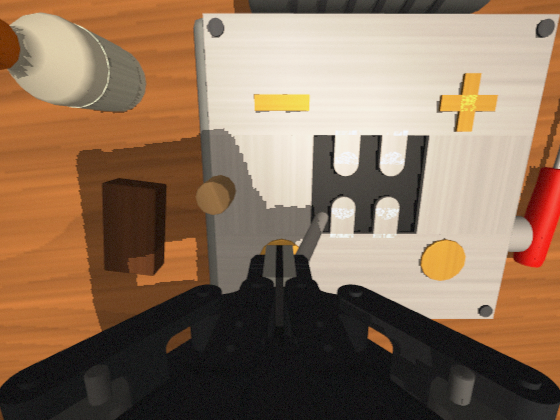

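```bash
for i in 1; do python3 -m handwheel '[[[1,0,0,0.001,0],[1,0,0,0,0]]]'; done;python3 -m handwheel '[[[1,0,0,0.001,0],[1,0,0,0,0]]]';python3 -m handwheel '[[[1,0,0,0.001,0],[1,0,0,0,0]]]';python3 -m handwheel '[[[1,0,0,0.001,0],[1,0,0,0,0]]]'
```

```text
time_s: 16.82
tool_pos: [541.2, 57.6, 158.3]
eef_rot: [-0.706, 0.036, 0.706, 0.036]
wrist_force: [1.3, 0.1, -0.8]
grip_width: 0.001
time_s: 17.08
tool_pos: [540.2, 57.7, 158.3]
eef_rot: [-0.706, 0.036, 0.706, 0.036]
wrist_force: [1.8, -0.2, -1.2]
grip_width: 0.005
time_s: 17.32
tool_pos: [539.3, 57.7, 158.3]
eef_rot: [0.706, -0.036, -0.706, -0.036]
wrist_force: [1.9, -0.5, -1.0]
grip_width: 0.002
time_s: 17.58
tool_pos: [538.5, 57.8, 158.4]
eef_rot: [0.706, -0.036, -0.706, -0.036]
wrist_force: [4.4, -1.1, -1.1]
grip_width: 0.0
```

```bash
python3 -m handwheel '[[[1,0,0,0.0007,0],[1,0,0,0,0]]]';python3 -m handwheel '[[[1,0,0,0.0007,0],[1,0,0,0,0],[1,0,0,0,0]]]'; python3 w.py 14
```

```text
time_s: 17.82
tool_pos: [538.0, 57.9, 158.4]
eef_rot: [0.706, -0.036, -0.706, -0.036]
wrist_force: [5.1, -1.2, -2.4]
grip_width: -0.002
time_s: 18.2
tool_pos: [537.7, 58.0, 158.5]
eef_rot: [0.707, -0.036, -0.706, -0.036]
wrist_force: [7.1, -0.7, -2.8]
grip_width: 0.001
t 18.2 tcp local [-29.8  63.  158.5] F local [ 7.1  0.  -2.8] grip 0.0
tool axes in gate cols x,y,z:
 [[ 0.002 -0.    -1.   ]
 [ 0.    -1.     0.   ]
 [-1.    -0.    -0.002]]
tool y yaw deg in gate -90.01
{'bbox': [300.8, 277.0, 53.8, 136.4], 'score': 0.84} [array([-32.9,  52.8]), array([-27.6,  53.6]), array([-22.4,  54.4])]
```

View pics/w14.png

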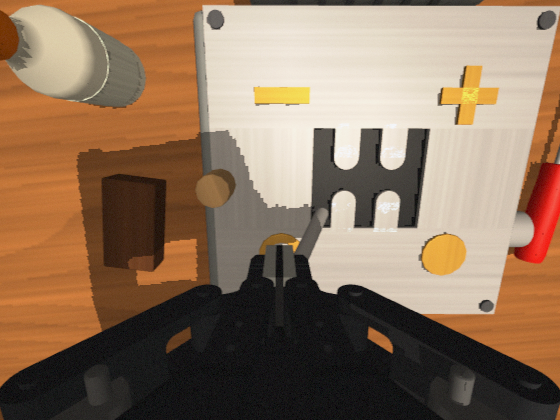

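```bash
python3 -m handwheel '[[[1,0,0,-0.015,0],[1,0,0,-0.025,0],[1,-0.03,0,0,0],[1,-0.04,0,0,0],[1,-0.04,0.02,0,0],[1,0,0.045,0.01,0],[1,0,0.045,0.01,0],[1,0,0.045,0.01,0],[1,0,0.045,0.01,0],[1,0,0.045,0.01,0],[1,0,0.045,0.01,0],[1,0,0.045,0.01,0],[1,0,0.045,0.01,0],[1,0,0.045,0.01,0],[1,0,0,0,0],[1,0,0,0,0]]]'; python3 - <<'E'
from h import *
status()
im=vision.read_camera('top'); cv2.imwrite("pics/t15.png",im[:,:,::-1]);cv2.imwrite("pics/t15c.png",cv2.resize(im[130:270,190:380,::-1],None,fx=4,fy=4,interpolation=cv2.INTER_CUBIC))
for d in finder.look_for('top','knob')[:2]: print(d,loc(onz('top',*d['bbox'][:2],170)))
im=vision.read_camera('scene'); cv2.imwrite("pics/s15.png",cv2.resize(im[130:290,180:390,::-1],None,fx=3.5,fy=3.5,interpolation=cv2.INTER_CUBIC))
E
```

```text
time_s: 20.3
tool_pos: [443.7, -359.5, 268.0]
eef_rot: [-0.706, 0.036, 0.706, 0.037]
wrist_force: [-0.7, -0.5, 0.6]
grip_width: -0.001
t 20.3 tcp local [ -80.8 -361.9  268. ] F local [-0.7 -0.6  0.6] grip -0.0
tool axes in gate cols x,y,z:
 [[-0.001 -0.001 -1.   ]
 [ 0.001 -1.     0.001]
 [-1.    -0.001  0.001]]
tool y yaw deg in gate -90.05
{'bbox': [260.1, 225.4, 27.9, 19.1], 'score': 0.47} [-52.84979047  53.25753035 170.        ]
```

View pics/t15c.png

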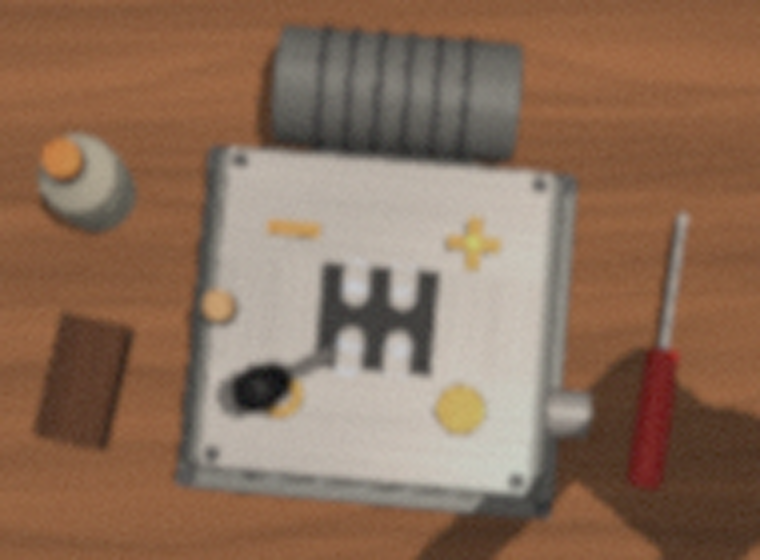

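View pics/s15.png

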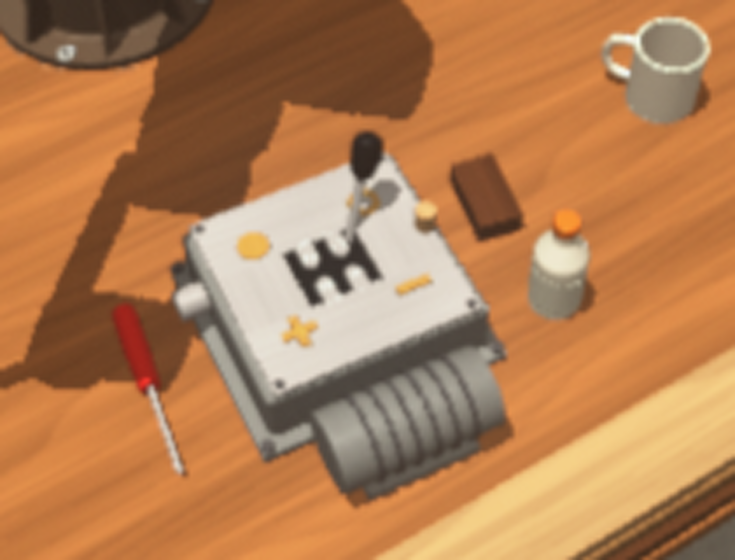

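```bash
python3 - <<'E'
from h import *
ut,vt=190+263/4,130+388/4
print(loc(onz('top',ut,vt,170)))
us,vs=180+366/3.5,130+156/3.5
o1,d1=ray('top',ut,vt);o2,d2=ray('scene',us,vs)
s=np.linalg.lstsq(np.c_[d1,-d2],o2-o1,rcond=None)[0]
print(loc(o1+d1*s[0]),loc(o2+d2*s[1]))
i=vision.camera_info('top')
for x,y in ((-28,32),(-25,32),(-22,32),(0,32)):
    d=np.array([x,y,82.]);d/=np.linalg.norm(d)
    for r in (158,203):
        c=i['R']@(RG@(d*r+[0,0,10])+G)+i['t'];q=i['camera_matrix']@c;q=q[:2]/q[2]; print(x,y,r,((q-[190,130])*4).round(1))
E
```

```text
[-57.75380755  63.71479056 170.        ]
[-56.98391823  65.07906116 154.10957161] [-55.70057798  68.91724128 154.50127573]
-28 32 158 [281.  375.5]
-28 32 203 [249.  391.4]
-25 32 158 [280.7 367.9]
-25 32 203 [248.6 381.2]
-22 32 158 [280.5 360.1]
-22 32 203 [248.3 370.8]
0 32 158 [282.9 299.3]
0 32 203 [251.5 289.5]
```

```bash
python3 -c "
from h import *
print(env.close_job())"
```

```text
the job is handed in; nothing more can be done
None
```

The lever is in the ring-badge slot, the gearbox's −x/+y corner, and pushed to the end of it. The job is handed in at about 20 s of the 64 s.

I used the shut fingers to push the knob to neutral, then across to the +y slot, then along it to −x. Each push went in small steps. The last push ended against the stop, with the wrist force rising to about 7 N. No reading in any of the moves was above about 8 N.

**Last checks, with the arm backed off:**
- **Knob position:** in the top camera the knob is at about (−58, 64) mm from the gate centre. I expected about (−56, 62), so it agrees within calibration error.
- **Bystanders:** the screwdriver, dowel, glue and offcut look unmoved in the top and scene pictures, and the mug in the scene picture. I did not re-check the hammer after the moves; the arm passed well above it.
- **Disagreements:** combining the top and scene cameras put the knob's height at about 154 mm instead of 170 mm, with the two sight lines 4 mm apart. I put this down to the low resolution. The trained network's knob box was about 10 mm off in y, probably because it took in the shadow or shaft, so I relied on the picture and the contact force instead.

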